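Ratchet the mould press shut

TASK

One of the two presses on the worktop still has its pressing plate standing clear above its mould. Swing that press's ratchet wrench back and forth, driving clockwise seen from above and letting it slip on the way back, until its plate is fully down on the mould's lid and the nut turns no further; then let go. Leave the other press, which is already tight, alone.

Things in the scene. Friction and masses are not known exactly. Their poses are not given: they have to be found in the camera images.
- press: The open press: fixed steel stand, base 100 x 126 mm, two columns, a cross beam (top 139 mm up), under it a square aluminium mould, lid top 76 mm up. Origin on the vertical spindle axis at worktop level; x points away from the robot (within 0.45 rad), z up. A ratchet wrench lies level on the nut: head 60 mm across, top 170 mm up; spindle end stands out of it, up to 195 mm.
- press_grip (a point): Middle of that wrench's black grip: 110 mm from the spindle axis, 160 mm above the worktop. The grip is 20 mm wide, 24 mm high, 90 mm long, level, along the line to the spindle; only low things lie under it. Site x points along it toward the spindle. Pinch it across its width from above and turn the gripper with it.
- press_wrench (a joint): Swing of that wrench about the spindle (rad): 0 along the press's -x axis, growing clockwise from above (handle end to the robot's left). Stops at -0.6 and +0.6. Toward plus it turns the nut (about 4 N at the grip) after at most 0.27 rad of free play; toward minus it slips (under 1.5 N) and the nut stays. It stays where left.
- press_nut (a joint): Turn of that press's nut (rad), growing clockwise from above; the plate goes 8 mm down per rad. Starts between 0 and 0.4 (plate 14 to 18 mm clear of the lid); stops at 2.2, plate on the lid, where the ratchet just slips if driven on. It stays where left.
- tight_press_grip (a point): Middle of the wrench grip of the other press (110 mm from its axis, 160 mm up): same make and size, but its plate already sits on its mould's lid. Not to be moved.

How it is judged:
At the end, for the whole second after the job is handed in: The open press's nut has been turned to 1.95 rad or more (stop at 2.2), so that the plate is within 2 mm of seated on the lid, it no longer turns, and the wrench is released (value of joint press_nut above 1.95 rad and velocity of joint press_nut below 0.05 rad/s and contact force between the fingers and press below 0.1 N); the robot touches nothing.
It fails at once if the wrench of the tight press is moved by more than 25 mm (distance of tight_press_grip from where it was at the start of the episode above 0.025 m).
It also fails if it takes over 51 s, if anything falls off the work surface, if the arm or the gripper's body presses on something with over 40 N, if the wrist force passes 120 N, or if a joint passes its speed limit or range.

ROBOT

A 6-joint arm with a two-finger parallel gripper is mounted at the origin on a cart in front of the work surface, level with it; the furniture and walls round the work are solid. World frame = base frame: x ahead of the robot, y to its left, z up, the work surface at z = 0. Lengths are in m, angles in rad, forces in N, time in s.
With the tool pointing down it reaches from about 0.35 to 0.85 m from the base axis. Payload 8.1 kg.
Tool frame: the origin (TCP) lies at the very end of the fingers, on their centre line; the grasp point (between the pads) lies 19 mm behind it; z points along the fingers, y is the line along which they close (so a half turn about z gives the same grasp; the last joint's range is limited). The gripper opens to 93 mm and grips with 3 to 60 N. Pads are 15 mm wide; open, the fingers measure 128 mm over their backs; the gripper's body (75 mm by 188 mm) begins 65 mm behind the grasp point.
Start: joints at [-1.301, 0.13, 1.488, -0, 1.523, -0.085], TCP at [0.208, -0.563, 0.219] pointing down, gripper open.
Joint ranges: [-2.96, 2.96], [-0.89, 2.26], [0.02, 2.5], [-1.34, 4.48], [0, 2.73], [-2.66, 2.66]. Speed limits (rad/s): [2.39, 2.39, 2.79, 3.14, 3.14, 3.14].

INTERFACE

Orientations are given as a rotation vector (axis times angle).
In Python, from plant import robot gives the robot as it stands.
- The arm moves only by the tool play_rows, never from a script. Its argument "deltas" is one flat list of numbers, 5 for each row, row after row: the shift along the tool's x, y, z in mm, then the turn about the tool's z in degrees, then the finger opening in mm, from 0 to 93. A call has 1 to 10 rows; each row shifts and turns the commanded pose from where the row before left it, along the tool's axes as they then stand; what a row does not reach is not made up. A row lasts 1/12 s, in which the tool goes at most 41.7 mm and 7.16 degrees, less where a joint would pass 70% of its speed; a pose out of reach is approached as far as the arm can. A call with a gripper value outside its range is refused whole. The fingers move at their own pace and stop on an object; "newtons" is the grip in N (left out, the last holds). Time passes only in rows, so rows that do not move let the fingers close. It gives the time, the measured TCP pose, the force, the opening and the grip force at its end, in the units of the state.
- robot.read_state(): the state, without advancing time (a new reading comes with each control period).
- robot.read_camera(name): name is "scene" or "top" or "wrist"; returns a dict with "pixels" (384x512x3 uint8, blue, green, red), "mtx" (3x3 intrinsics, pixels), "eye" and "rotation" of the camera in the world. Camera axes: x right, y up, looking along -z (the intrinsics and any distortion apply to the point x, -y, -z); pixel columns grow to the right and rows downward; lengths in m; the calibration is good to about 2 mm. A picture is of the moment at which its call begins. There is no depth.
- robot.close_job(): hands the job in; it is judged then, once.
The state is a dict: "t": time; "q": joint angles; "dq": joint speeds; "joint_torque": joint torques, N m; "tool_pos": TCP position; "orientation": TCP orientation; "force": force on the tool from outside, world axes, zero at the start; "wrist_torque": the same for the moment, N m; "opening": finger opening in m; "gripper_force": force on a finger pad.
Only numpy, scipy, OpenCV 4.12 (cv2) and the standard library are available. Lean on these libraries where they do the work, as an engineer would, in place of code of your own. Each camera call takes 0.05 s, during which the arm holds its last target. There are 200 camera calls.

## Working session

There is one attempt and no reset: what is moved stays moved. The work goes in short steps, Python scripts to look and compute and a tool call to move; the robot and the scene stay as the last step left them, time stands still between calls to the robot, and variables do not carry over. Pictures are saved under pics/ and viewed, at most 10 in all, crops included, and the job is handed in when it is done.

Besides the shell and the picture viewer there is one more tool, called after "Emit:" by a JSON object that holds its "name" and its "arguments", one argument or row to a line. play_rows: Moves the arm, as the interface text tells. Its arguments: {"type":"object","properties":{"deltas":{"type":"array"},"newtons":{"type":"number"}},"required":["deltas"]}

```bash
ls; mkdir -p pics
python3 - <<'E'
from plant import robot
import cv2,numpy as np,pickle
d={n:robot.read_camera(n) for n in("scene","top")}
pickle.dump(d,open("c.pkl","wb"))
for n in d:
    cv2.imwrite(f"pics/{n}0.png",d[n]["pixels"]); print(n,d[n]["mtx"].tolist(),d[n]["eye"],d[n]["rotation"],[k for k in d[n]])
s=robot.read_state();print(s)
E
```

```text
pics
scene [[496.36518980823666, 0.0, 257.4912620896535], [0.0, 496.36518980823666, 194.17986532836164], [0.0, 0.0, 1.0]] [-0.05681697 -0.58773641  0.65410352] [ 0.97153392 -0.38519087 -0.69130629] ['pixels', 'mtx', 'eye', 'rotation']
top [[356.96385685130974, 0.0, 256.68373729889134], [0.0, 356.96385685130974, 194.3541875312635], [0.0, 0.0, 1.0]] [0.10476237 0.23740004 0.86281328] [ 0.35807701 -0.53736631 -1.91423801] ['pixels', 'mtx', 'eye', 'rotation']
{'t': 0.1, 'q': array([-1.30142717e+00,  1.31097142e-01,  1.48919629e+00,  2.40784461e-05,
        1.52299876e+00, -8.53898970e-02]), 'dq': array([-5.48388479e-05,  4.36560439e-04, -1.20680830e-03,  9.61119259e-04,
        3.05504167e-04, -2.80215311e-04]), 'joint_torque': array([ 1.45022521e-03, -5.61340427e+01, -4.93098021e+01,  7.71984458e-02,
        2.91530835e-02, -8.78653464e-05]), 'tool_pos': array([ 0.20831325, -0.56211587,  0.21767125]), 'orientation': array([-3.09063170e+00, -5.54035805e-01,  2.07502427e-04]), 'force': array([-0.41478245,  0.25736072, -0.1951347 ]), 'wrist_torque': array([-0.04416949,  0.02742338,  0.04711365]), 'gripper_force': 0.0, 'opening': 0.09301257907205648}
```

View pics/scene0.png

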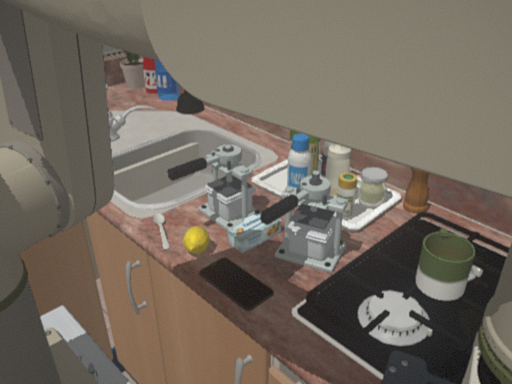

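View pics/top0.png

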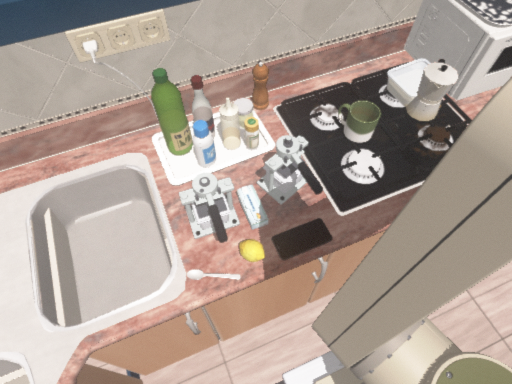

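The scene view shows two presses. The farther one has its head at about (228,152) and grip at (187,168), and the nearer one has its head at (316,185) and grip at (279,209). In the top view their heads are at (207,183) and (292,146), with grips at (217,222) and (312,179). Next I'll enlarge them to see the plates and measure them.

```bash
cat > h.py <<'E'
import numpy as np,cv2
from scipy.spatial.transform import Rotation as R
def ray(c,p):
    u=np.linalg.inv(c["mtx"])@[p[0],p[1],1]; M=np.array(c["rotation"]); M=M if M.shape==(3,3) else R.from_rotvec(M).as_matrix()
    d=M@[u[0],-u[1],-u[2]]; return np.array(c["eye"]),d/np.linalg.norm(d)
def plane(c,p,z):
    e,d=ray(c,p); return e+d*(z-e[2])/d[2]
def tri(l):
    A=np.zeros((3,3));b=np.zeros(3)
    for c,p in l:
        e,d=ray(c,p);P=np.eye(3)-np.outer(d,d);A+=P;b+=P@e
    x=np.linalg.solve(A,b); return x,[np.linalg.norm(np.cross(x-ray(c,p)[0],ray(c,p)[1])) for c,p in l]
def proj(c,X):
    M=R.from_rotvec(np.ravel(c["rotation"])).as_matrix() if np.size(c["rotation"])==3 else c["rotation"]
    v=M.T@(np.array(X)-c["eye"]); v=c["mtx"]@[v[0],-v[1],-v[2]]; return v[:2]/v[2]
E
python3 - <<'E'
import pickle,cv2,numpy as np
from h import *
d=pickle.load(open("c.pkl","rb"));s,t=d["scene"],d["top"]
a=cv2.resize(s["pixels"][130:280,160:360],None,fx=4,fy=4,interpolation=cv2.INTER_CUBIC)
cv2.imwrite("pics/s1.png",a)
a=cv2.resize(t["pixels"][125:250,170:335],None,fx=4.6,fy=4.6,interpolation=cv2.INTER_CUBIC)
cv2.imwrite("pics/t1.png",a)
for n,ps,pt in(("Ahead",(228,152),(207,183)),("Agrip",(187,168),(217,222)),("Bhead",(316,185),(292,146)),("Bgrip",(279,209),(312,179))):
    print(n,tri([(s,ps),(t,pt)]))
E
```

```text
Ahead (array([0.56992752, 0.16758814, 0.16504535]), [np.float64(0.0013853423573403829), np.float64(0.0013853423573403)])
Agrip (array([0.46755701, 0.17988614, 0.15875187]), [np.float64(0.0017685652555514833), np.float64(0.001768565255551431)])
Bhead (array([ 0.59322028, -0.06357741,  0.16755773]), [np.float64(0.0012834587988032919), np.float64(0.001283458798803155)])
Bgrip (array([ 0.48904551, -0.0661923 ,  0.16078321]), [np.float64(0.0008228499157425528), np.float64(0.0008228499157426152)])
```

View pics/s1.png

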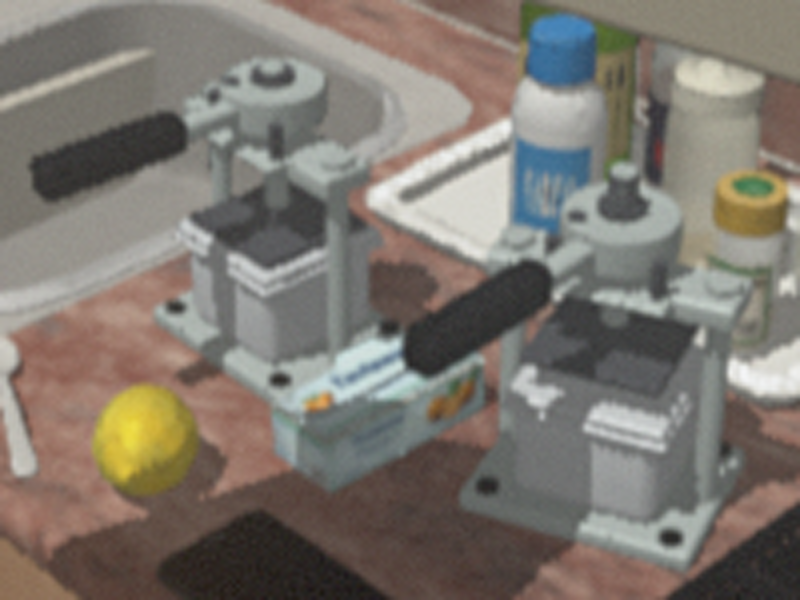

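View pics/t1.png

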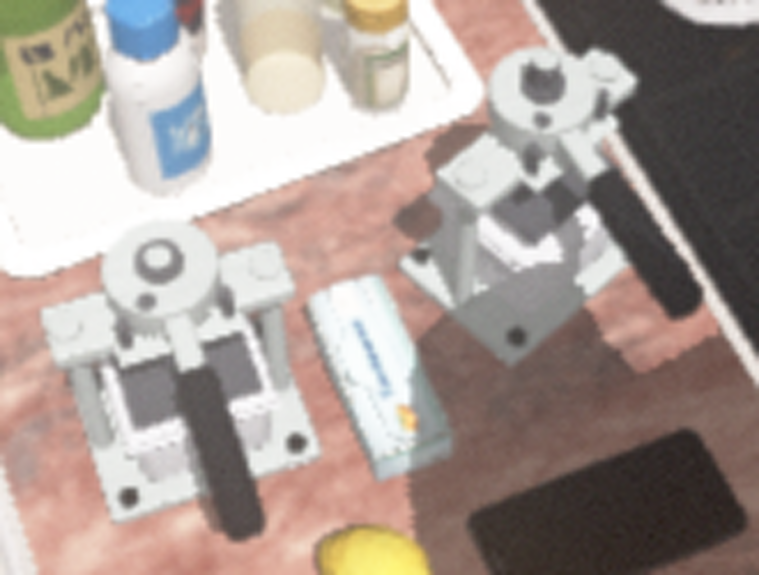

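Spindle of the near press (B) stands out tall (s1 ~ (626,170)); that of the far press (A) is short (272,68). I'll check spindle tops and plate corners by triangulation.

Run:
```python
import pickle
from h import *
d=pickle.load(open("c.pkl","rb"));s,t=d["scene"],d["top"]
S=lambda x,y:(s,(160+(x+.5)/4-.5,130+(y+.5)/4-.5)); T=lambda x,y:(t,(170+(x+.5)/4.6-.5,125+(y+.5)/4.6-.5))
for n,a,b in(("Aspin",(272,66),(160,255)),("Bspin",(626,170),(543,66)),("A plate FL",(190,215),(122,428)),("A plate FR",(275,268),(265,388)),("B plate left",(520,358),(492,208)),("B plate front",(660,390),(550,240)),
 ("Agrip0",(40,178),(245,530)),("Agrip1",(180,135),(195,375)),("Bgrip0",(418,345),(683,310)),("Bgrip1",(540,285),(605,185)),("Acol+",(232,170),(75,320)),("Acol-",(335,160),(262,260)),("Bcol+",(522,238),(473,172)),("Bcol-",(725,280),(607,72))):
    x,e=tri([S(*a),T(*b)]); print(n,x.round(4),round(e[0]*1000,1))
```

```text
Aspin [0.5725 0.1716 0.1769] 1.1
Bspin [ 0.6024 -0.0543  0.1887] 1.3
A plate FL [0.5436 0.2164 0.0749] 0.9
A plate FR [0.538  0.1361 0.0758] 0.8
B plate left [ 0.5816 -0.021   0.0822] 11.2
B plate front [ 0.6004 -0.0694  0.0529] 20.7
Agrip0 [0.4238 0.1822 0.159 ] 0.3
Agrip1 [0.5118 0.1766 0.155 ] 2.0
Bgrip0 [ 0.4529 -0.0632  0.1602] 2.1
Bgrip1 [ 0.537  -0.062   0.1566] 0.7
Acol+ [0.594  0.2234 0.0918] 13.2
Acol- [0.5727 0.1199 0.1394] 2.3
Bcol+ [ 0.5838 -0.007   0.1392] 0.6
Bcol- [ 0.6191 -0.1062  0.142 ] 1.7
```

Spindle tops: B is 189 mm, A is 177 mm, so B is open and A is tight. B's axis is ≈(0.602,-0.055), its columns give a yaw of +0.34, and its grip is ≈(0.495,-0.063) at z=0.16, 108 mm from the axis, as it should be. Before moving I'll check what lies beside the start pose.

Run:
```python
import pickle
from h import *
d=pickle.load(open("c.pkl","rb"));s=d["scene"]
for p in((405,362),(440,380),(490,350),(490,310)):
    print(p,plane(s,p,0.05).round(3),plane(s,p,0.15).round(3))
from plant import robot
cv2.imwrite("pics/w0.png",robot.read_camera("wrist")["pixels"])
```

```text
(405, 362) [ 0.45  -0.373  0.05 ] [ 0.366 -0.409  0.15 ]
(440, 380) [ 0.459 -0.426  0.05 ] [ 0.373 -0.453  0.15 ]
(490, 350) [ 0.564 -0.451  0.05 ] [ 0.462 -0.473  0.15 ]
(490, 310) [ 0.648 -0.412  0.05 ] [ 0.531 -0.441  0.15 ]
```

View pics/w0.png

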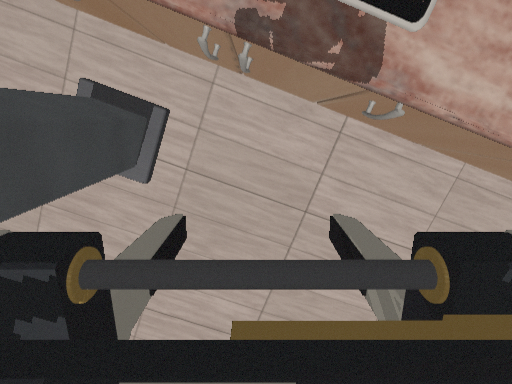

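The wrist view shows floor below and clear worktop ahead, with nothing tall near the start. I'll travel with a small lift.

Emit:
{"name": "play_rows", "arguments": {
  "deltas": [22,-18.5,-6,0,93,22,-18.5,-6,0,93,22,-18.5,-6,0,93,22,-18.5,-6,0,93,22,-18.5,-6,0,93,22,-18.5,0,0,93,22,-18.5,0,0,93,22,-18.5,0,0,93,22,-18.5,0,0,93,22,-18.5,0,0,93],
  "newtons": 30
}}

```text
t: 0.98
tool_pos: [0.3508, -0.3113, 0.2484]
orientation: [-3.092, -0.554, 0.0]
force: [0.3, -0.2, 0.6]
opening: 0.0926
gripper_force: 0.0
```

Emit:
{"name": "play_rows", "arguments": {
  "deltas": [22,-18.5,0,0,93,22,-18.5,0,0,93,22,-18.5,0,0,93,22,-18.5,0,0,93,22,-18.5,0,0,93,20,-18.5,0,0,93,0,0,0,5,93,0,0,0,5,93,0,0,0,6,93,0,0,0,0,93]
}}

```text
t: 1.82
tool_pos: [0.4338, -0.1631, 0.2484]
orientation: [-3.139, -0.112, 0.001]
force: [-0.8, -0.2, -0.6]
opening: 0.093
gripper_force: 0.0
```

Run:
```python
from plant import robot
import pickle
from h import *
c=robot.read_camera("wrist");t=robot.read_camera("top");pickle.dump((c,t),open("c2.pkl","wb"))
cv2.imwrite("pics/w1.png",c["pixels"])
s=robot.read_state();print(s["t"],s["tool_pos"],s["orientation"],s["force"])
x=R.from_rotvec(s["orientation"]).as_matrix();print(x.round(3),np.degrees(np.arctan2(x[1,0],x[0,0])),c["eye"],c["rotation"])
print(proj(c,[.495,-.0628,.172]),proj(c,[.6024,-.0543,.19]))
```

```text
1.9167 [ 0.4337069  -0.16340531  0.24842945] [-3.13894734e+00 -1.23990648e-01  5.57634103e-04] [-0.21348573  0.15378096 -0.50070959]
[[ 0.997  0.079 -0.   ]
 [ 0.079 -0.997  0.   ]
 [-0.    -0.    -1.   ]] 4.524098011613188 [ 0.50219467 -0.15921658  0.41412726] [-0.20517099  0.19176142 -1.48957293]
[144.23213578 115.71071076] [116.54226024 -45.56395801]
```

View pics/w1.png

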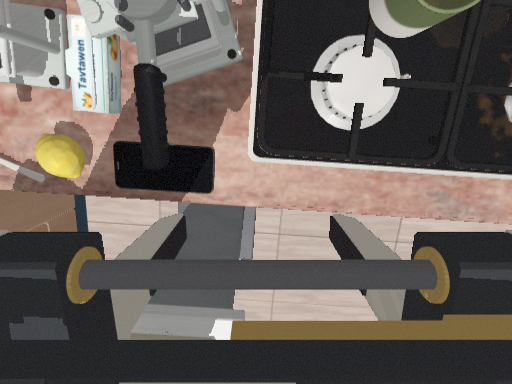

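The wrist view shows the grip from about (149,66) to (155,167), above the black phone, with the head beyond at (135,20). I'll turn its edges into positions.

Run:
```python
import pickle
from h import *
c,t=pickle.load(open("c2.pkl","rb"))
g=c["pixels"].max(2)
for r in(75,85,95,105,115,125,135):
    xs=np.where(g[r,120:185]<75)[0]+120; 
    if len(xs): print(r,xs.min(),xs.max(),[plane(c,(x,r),.165)[:2].round(4).tolist() for x in(xs.min(),xs.max())],plane(c,((xs.min()+xs.max())/2,r),.165)[:2].round(4))
print(c["mtx"][0])
for p in((148,64),(155,168)): print(plane(c,p,.17))
d=pickle.load(open("c.pkl","rb"))
T=lambda x,y:(d["top"],(170+(x+.5)/4.6-.5,125+(y+.5)/4.6-.5))
print(tri([(c,(148,64)),T(602,182)]),tri([(c,(155,168)),T(684,312)]))
```

```text
75 134 165 [[0.5277, -0.0524], [0.5296, -0.0786]] [ 0.5286 -0.0655]
85 135 162 [[0.5197, -0.0529], [0.5214, -0.0759]] [ 0.5206 -0.0644]
95 136 163 [[0.5116, -0.0535], [0.5133, -0.0767]] [ 0.5125 -0.0651]
105 136 165 [[0.5033, -0.0532], [0.5051, -0.0783]] [ 0.5042 -0.0657]
115 138 165 [[0.495, -0.0546], [0.4967, -0.0782]] [ 0.4959 -0.0664]
125 139 165 [[0.4865, -0.0551], [0.4881, -0.0781]] [ 0.4873 -0.0666]
135 140 166 [[0.4778, -0.0557], [0.4795, -0.0789]] [ 0.4786 -0.0673]
[274.93907957   0.         257.47140082]
[ 0.53648925 -0.06638938  0.17      ]
[ 0.44980158 -0.07024846  0.17      ]
(array([ 0.53870182, -0.0614711 ,  0.15803898]), [np.float64(0.000616845132922059), np.float64(0.0006168451329220943)]) (array([ 0.44883793, -0.06437664,  0.15807095]), [np.float64(0.0021987086613464812), np.float64(0.0021987086613465133)])
```

Emit:
{"name": "play_rows", "arguments": {
  "deltas": [17,-23.5,0,0,70,17,-23.5,0,0,70,17,-23.5,0,0,70,17,-23.5,0,0,70,0,0,22,0,70,0,0,22,0,70,0,0,22,0,70,0,0,22,0,70,0,0,18,0,70,0,0,0,0,70]
}}

```text
t: 2.75
tool_pos: [0.4916, -0.0641, 0.1381]
orientation: [-3.137, -0.123, 0.011]
force: [-0.4, 0.5, -0.6]
opening: 0.07
gripper_force: 0.0
```

Emit:
{"name": "play_rows", "arguments": {
  "deltas": [0,0,0,0,12,0,0,0,0,12,0,0,0,0,12,0,0,0,0,12,0,0,0,0,12,0,0,0,0,12],
  "newtons": 25
}}

```text
t: 3.25
tool_pos: [0.495, -0.0647, 0.1435]
orientation: [3.139, 0.119, 0.002]
force: [-0.1, -0.4, 0.8]
opening: 0.0349
gripper_force: 0.0
```

Emit:
{"name": "play_rows", "arguments": {
  "deltas": [0,0,0,0,12,0,0,0,0,12,0,0,0,0,12,0,0,0,0,12,0,0,0,0,12,0,0,0,0,12]
}}

```text
t: 3.75
tool_pos: [0.4946, -0.0646, 0.1428]
orientation: [-3.139, -0.119, -0.0]
force: [-1.1, 1.3, 2.2]
opening: 0.0199
gripper_force: 25.0
```

Gripped at 20 mm. First the return swing, 45° counter-clockwise, to near -0.53.

Emit:
{"name": "play_rows", "arguments": {
  "deltas": [0.4,9.6,0,-5,12,0.4,9.6,0,-5,12,0.4,9.6,0,-5,12,0.4,9.6,0,-5,12,0.4,9.6,0,-5,12,0.4,9.6,0,-5,12,0.4,9.6,0,-5,12,0.4,9.6,0,-5,12,0.4,9.6,0,-5,12,0,0,0,0,12]
}}

```text
t: 4.58
tool_pos: [0.5338, -0.1392, 0.1428]
orientation: [-2.849, -1.32, -0.003]
force: [1.3, 7.2, 3.7]
opening: 0.0199
gripper_force: 25.2
```

Emit:
{"name": "play_rows", "arguments": {
  "deltas": [0.4,-9.6,0,5,12,0.4,-9.6,0,5,12,0.4,-9.6,0,5,12,0.4,-9.6,0,5,12,0.4,-9.6,0,5,12,0.4,-9.6,0,5,12,0.4,-9.6,0,5,12,0.4,-9.6,0,5,12,0.4,-9.6,0,5,12,0.4,-9.6,0,5,12]
}}

```text
t: 5.42
tool_pos: [0.4941, -0.0555, 0.1428]
orientation: [3.14, -0.026, 0.002]
force: [3.2, -4.1, -1.3]
opening: 0.0199
gripper_force: 24.9
```

Emit:
{"name": "play_rows", "arguments": {
  "deltas": [0.4,-9.6,0,5,12,0.4,-9.6,0,5,12,0.2,-4,0,2,12,0,0,0,0,12]
}}

```text
t: 5.75
tool_pos: [0.4968, -0.0324, 0.1428]
orientation: [3.121, -0.349, 0.0]
force: [-1.6, -5.3, 2.5]
opening: 0.0197
gripper_force: 25.0
```

Run:
```python
from plant import robot
import pickle
from h import *
s=robot.read_state();x=R.from_rotvec(s["orientation"]).as_matrix();a=np.degrees(np.arctan2(x[1,0],x[0,0]))
print(s["t"],s["tool_pos"],a,s["tool_pos"][:2]+.11*x[:2,0],s["force"])
t=robot.read_camera("top");c=robot.read_camera("scene")
cv2.imwrite("pics/s2.png",np.hstack([cv2.resize(i[a:a+100,b:b+100],None,fx=4,fy=4,interpolation=cv2.INTER_CUBIC) for i,a,b in((t["pixels"],110,240),(c["pixels"],150,260))]))
```

```text
5.75 [ 0.49677838 -0.03244232  0.14278664] -12.772545528529202 [ 0.60405647 -0.05676126] [-1.56811027 -5.27571581  2.48822728]
```

View pics/s2.png

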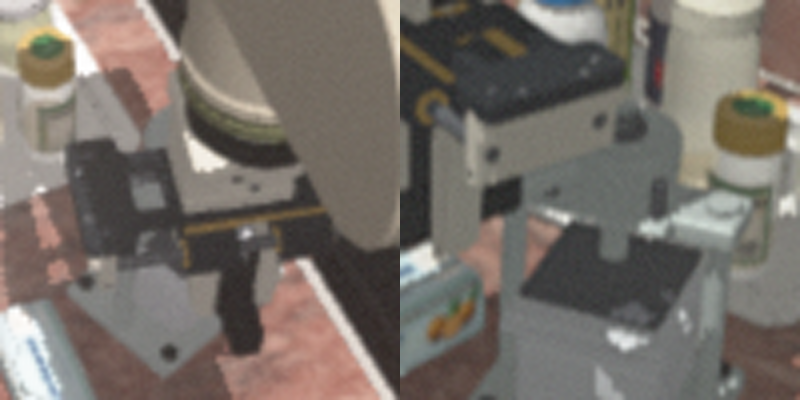

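The grip is still held, the spindle shows lower, and the force while driving is about 5 N, as it should be. Now the next back-and-forth swings.

Emit:
{"name": "play_rows", "arguments": {
  "deltas": [0.4,9.6,0,-5,12,0.4,9.6,0,-5,12,0.4,9.6,0,-5,12,0.4,9.6,0,-5,12,0.4,9.6,0,-5,12,0.4,9.6,0,-5,12,0.4,9.6,0,-5,12,0.4,9.6,0,-5,12,0.4,9.6,0,-5,12,0.4,9.6,0,-5,12]
}}

```text
t: 6.68
tool_pos: [0.5171, -0.1226, 0.1428]
orientation: [-2.972, -1.014, -0.003]
force: [3.5, 7.4, 1.0]
opening: 0.0198
gripper_force: 25.0
```

Emit:
{"name": "play_rows", "arguments": {
  "deltas": [0.4,9.6,0,-5,12,0.4,9.6,0,-5,12,0.2,4,0,-2,12,0,0,0,0,12]
}}

```text
t: 7.02
tool_pos: [0.5333, -0.139, 0.1428]
orientation: [-2.85, -1.317, -0.003]
force: [1.1, 7.0, 4.8]
opening: 0.0199
gripper_force: 25.2
```

Emit:
{"name": "play_rows", "arguments": {
  "deltas": [0.4,-9.6,0,5,12,0.4,-9.6,0,5,12,0.4,-9.6,0,5,12,0.4,-9.6,0,5,12,0.4,-9.6,0,5,12,0.4,-9.6,0,5,12,0.4,-9.6,0,5,12,0.4,-9.6,0,5,12,0.4,-9.6,0,5,12,0.4,-9.6,0,5,12]
}}

```text
t: 7.85
tool_pos: [0.494, -0.0555, 0.1428]
orientation: [3.141, -0.023, 0.001]
force: [2.3, -3.4, -0.8]
opening: 0.0199
gripper_force: 24.9
```

Emit:
{"name": "play_rows", "arguments": {
  "deltas": [0.4,-9.6,0,5,12,0.4,-9.6,0,5,12,0.2,-4,0,2,12,0,0,0,0,12]
}}

```text
t: 8.18
tool_pos: [0.4964, -0.0339, 0.1428]
orientation: [3.118, -0.348, -0.0]
force: [-4.3, -11.8, 2.3]
opening: 0.0201
gripper_force: 25.0
```

Emit:
{"name": "play_rows", "arguments": {
  "deltas": [0.4,9.6,0,-5,12,0.4,9.6,0,-5,12,0.4,9.6,0,-5,12,0.4,9.6,0,-5,12,0.4,9.6,0,-5,12,0.4,9.6,0,-5,12,0.4,9.6,0,-5,12,0.4,9.6,0,-5,12,0.4,9.6,0,-5,12,0.4,9.6,0,-5,12]
}}

```text
t: 9.02
tool_pos: [0.5172, -0.1227, 0.1428]
orientation: [-2.972, -1.014, -0.003]
force: [3.6, 6.9, 0.6]
opening: 0.0198
gripper_force: 25.0
```

Emit:
{"name": "play_rows", "arguments": {
  "deltas": [0.4,9.6,0,-5,12,0.4,9.6,0,-5,12,0.2,4,0,-2,12,0,0,0,0,12]
}}

```text
t: 9.35
tool_pos: [0.5334, -0.1391, 0.1428]
orientation: [-2.85, -1.317, -0.003]
force: [1.4, 7.1, 3.8]
opening: 0.0198
gripper_force: 25.1
```

Emit:
{"name": "play_rows", "arguments": {
  "deltas": [0.4,-9.6,0,5,12,0.4,-9.6,0,5,12,0.4,-9.6,0,5,12,0.4,-9.6,0,5,12,0.4,-9.6,0,5,12,0.4,-9.6,0,5,12,0.4,-9.6,0,5,12,0.4,-9.6,0,5,12,0.4,-9.6,0,5,12,0.4,-9.6,0,5,12]
}}

```text
t: 10.18
tool_pos: [0.4943, -0.06, 0.143]
orientation: [3.133, -0.025, 0.003]
force: [-0.5, -18.3, -13.1]
opening: 0.0202
gripper_force: 25.1
```

Emit:
{"name": "play_rows", "arguments": {
  "deltas": [0.4,-9.6,0,5,12,0.4,-9.6,0,5,12,0.2,-4,0,2,12,0,0,0,0,12]
}}

```text
t: 10.52
tool_pos: [0.4963, -0.0341, 0.1429]
orientation: [3.118, -0.348, -0.0]
force: [-3.7, -12.9, 3.4]
opening: 0.0204
gripper_force: 24.9
```

Drive force rose from about 5 to 18 N, so the nut seems to be at its stop. One more full cycle for certainty.

Emit:
{"name": "play_rows", "arguments": {
  "deltas": [0.4,9.6,0,-5,12,0.4,9.6,0,-5,12,0.4,9.6,0,-5,12,0.4,9.6,0,-5,12,0.4,9.6,0,-5,12,0.4,9.6,0,-5,12,0.4,9.6,0,-5,12,0.4,9.6,0,-5,12,0.4,9.6,0,-5,12,0.4,9.6,0,-5,12]
}}

```text
t: 11.35
tool_pos: [0.5171, -0.1228, 0.1429]
orientation: [-2.972, -1.014, -0.003]
force: [4.2, 7.0, 1.8]
opening: 0.02
gripper_force: 25.0
```

Emit:
{"name": "play_rows", "arguments": {
  "deltas": [0.4,-9.6,0,5,12,0.4,-9.6,0,5,12,0.4,-9.6,0,5,12,0.4,-9.6,0,5,12,0.4,-9.6,0,5,12]
}}

```text
t: 11.77
tool_pos: [0.4971, -0.0817, 0.143]
orientation: [3.12, 0.332, 0.004]
force: [7.4, -13.1, -4.4]
opening: 0.0195
gripper_force: 25.3
```

Emit:
{"name": "play_rows", "arguments": {
  "deltas": [0.4,-9.6,0,5,12,0.4,-9.6,0,5,12,0.4,-9.6,0,5,12,0,0,0,0,12]
}}

```text
t: 12.1
tool_pos: [0.4942, -0.0513, 0.1429]
orientation: [3.14, -0.079, 0.002]
force: [0.7, -3.6, 2.0]
opening: 0.0201
gripper_force: 24.9
```

Emit:
{"name": "play_rows", "arguments": {
  "deltas": [0,0,0,0,70,0,0,0,0,70,0,0,0,0,70,0,0,0,0,70,0,0,0,0,70,0,0,0,0,70,0,0,-20,0,70,0,0,-25,0,70,0,0,-25,0,70,0,0,-20,0,70]
}}

```text
t: 12.93
tool_pos: [0.4939, -0.0513, 0.2344]
orientation: [3.141, -0.073, 0.001]
force: [0.4, 0.4, 0.5]
opening: 0.0699
gripper_force: 0.0
```

Emit:
{"name": "play_rows", "arguments": {
  "deltas": [-25,20,-10,0,70,-25,25,0,0,70,-25,25,0,0,70,-25,25,0,0,70,-10,25,0,0,70,0,0,0,0,70]
}}

```text
t: 13.43
tool_pos: [0.3763, -0.1692, 0.2429]
orientation: [3.139, -0.078, 0.0]
force: [0.6, -0.1, -0.1]
opening: 0.0698
gripper_force: 0.0
```

Run:
```python
from plant import robot
from h import *
s=robot.read_state();print(s["t"],s["tool_pos"],s["force"],s["dq"].round(3))
t=robot.read_camera("top");c=robot.read_camera("scene")
import pickle;pickle.dump((c,t),open("c3.pkl","wb"))
cv2.imwrite("pics/s3.png",np.hstack([cv2.resize(i[a:a+100,b:b+100],None,fx=4,fy=4,interpolation=cv2.INTER_CUBIC) for i,a,b in((t["pixels"],110,240),(c["pixels"],150,260))]))
```

```text
13.4333 [ 0.37631282 -0.16921133  0.24289132] [ 0.58246723 -0.05010697 -0.07591647] [ 0.073  0.026 -0.018  0.039 -0.005  0.109]
```

View pics/s3.png

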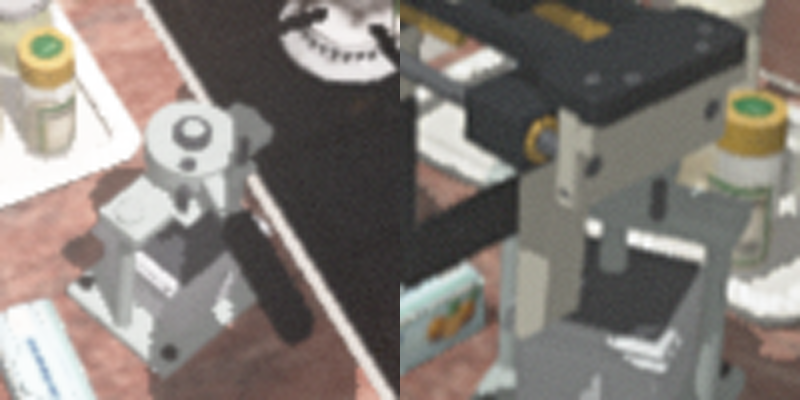

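The wrench is released. The spindle, at (193,130) in the left crop, now barely stands above the head. I'll check its height numerically.

Run:
```python
import pickle
from h import *
c,t=pickle.load(open("c3.pkl","rb"))
p=(240+(193+.5)/4-.5,110+(130+.5)/4-.5);q=(170+(543.5)/4.6-.5,125+66.5/4.6-.5)
print("now",p,"before",q)
for z in(.174,.177,.190): print(z,proj(t,[.6024,-.0543,z]),plane(t,p,z).round(4))
```

```text
now (287.875, 142.125) before (287.6521739130435, 138.95652173913044)
0.174 [287.23763773 142.30151861] [ 0.6023 -0.056   0.174 ]
0.177 [287.32458521 141.51877463] [ 0.6001 -0.0547  0.177 ]
0.19 [287.70725627 138.07378155] [ 0.5907 -0.0492  0.19  ]
```

The spindle top has come down from 189 to about 175–177 mm, matching the tight press, so the plate is seated. I'll hand it in.

```bash
python3 -c "
from plant import robot
print(robot.close_job())"
```

```text
the job is handed in; nothing more can be done
None
```

I drove the open press's nut down to its stop and let go of the wrench, then handed the job in after about 13 s of the 51 s allowed; no verdict came back. Its spindle dropped from 189 mm to about 175–177 mm, matching the tight press, which I never touched.

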